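# Draw a control unit's carrier plate into line with a tapered drift and fit its screw

## Robot

A 6-joint arm with a two-finger parallel gripper is mounted at the origin on the work surface. World frame = base frame: x ahead of the robot, y to its left, z up, the work surface at z = 0. Lengths are in m, angles in rad, forces in N, time in s.
With the tool pointing down it reaches from about 0.3 to 0.825 m from the base axis. Payload 5.4 kg.
Tool frame: the origin (TCP) lies between the finger pads; the fingertips stand 14 mm ahead of it and the grasp point (between the pads) lies 5 mm behind it; z points along the fingers, y is the line along which they close (so a half turn about z gives the same grasp; the last joint's range is limited). The gripper opens to 92 mm and grips with 3 to 60 N. Pads are 20 mm wide; open, the fingers measure 128 mm over their backs; the gripper's body (75 mm by 189 mm) begins 69 mm behind the grasp point.
Start: joints at [0.975, 0.158, 1.597, -0, 1.386, -0.21], TCP at [0.216, 0.533, 0.229] pointing down, gripper open.
Joint ranges: [-2.91, 2.91], [-0.94, 2.29], [0.18, 2.7], [-1.29, 4.43], [0.17, 2.64], [-3, 3]. Speed limits (rad/s): [2.57, 2.57, 3.14, 3.14, 3.14, 3.14].

## Interface

Orientations are given as a unit quaternion [x, y, z, w].
In Python, from plant import read_state, grab_frame, workorder, search_frame, regions_of, place_of gives the robot as it stands.
- The arm moves only by the shell command python3 -m creep 'ROWS'. ROWS is JSON, a list of rows, each a list of 7 numbers: the shift along the world's x, y, z in mm, then the turn, a rotation vector about the world's x, y, z in rad, then the gripper's target within -1 to 1 (shut at 1, half-way at 0, fully open at -1). In form: [[tx, ty, tz, ax, ay, az, gripper], ...]. A call has exactly 5 rows; each row shifts and turns the commanded pose from where the row before left it; what a row does not reach is not made up. A row lasts 1/10 s, in which the tool goes at most 50 mm and 8.59 degrees, less where a joint would pass 70% of its speed; a pose out of reach is approached as far as the arm can. A call is refused whole if a number of a shift passes 50 or a number of a turn 0.15, either way. A call with a gripper value outside its range is refused whole. The fingers move at their own pace and stop on an object; the grip force is fixed at half the most. Time passes only in rows, so rows that do not move let the fingers close, or fill a call up. It gives the time, the measured TCP pose, the force, the opening and the grip force at its end, in the units of the state.
- read_state(): the state, without advancing time (a new reading comes with each control period).
- grab_frame(name): name is "scene" or "top"; returns a dict with "image" (420x560x3 uint8, red, green, blue), "fx", "fy", "cx", "cy" (pixels), "k1" (the pictures are not rectified: a ray, as slopes to the right and down, at radius r is drawn at 1 + k1 r^2 times it, then the intrinsics apply), "cam_to_world" (4x4, takes a point from camera to world coordinates). Camera axes: x right, y up, looking along -z (the intrinsics and any distortion apply to the point x, -y, -z); pixel columns grow to the right and rows downward; lengths in m; the calibration is good to about 2 mm. A picture is of the moment at which its call begins. There is no depth.
- workorder.finish_job(): hands the job in; it is judged then, once.
Trained networks look in a picture, given as the dict that the camera call returned (one of the last four; its "shot" number tells which), for a name from the list of things; names that differ only in an ending like _2 or _b are one class to them, and where a whole thing is asked for, a point or a joint stands for the part that bears it (a point fixed in the world has none). Each returns a list of dicts, best first, with "score" (0 to 1); they miss things now and then, are a little off and sometimes report something else, mostly with a low value. They report only what shows in the picture. A call takes as long as a camera call. They do not tell look-alikes from the thing itself.
- search_frame(picture, label): "at" ([x, y, z] in m, in the coordinates of the camera as it stood for that picture, good to about 4 mm: the middle of the surface that is visible of it).
- regions_of(picture, label): "mask" (420x560 bool, what is visible of it).
- place_of(picture, label): "at" ([x, y, z] in m, in the coordinates of the camera as it stood for that picture, good to about 4 mm: a listed point, or the origin of a listed thing).
The state is a dict: "t": time; "qpos": joint angles; "dq": joint speeds; "tau": joint torques, N m; "tool_pos": TCP position; "orientation": TCP orientation; "ft_force": force on the tool from outside, world axes, zero at the start; "torque": the same for the moment, N m; "grip_width": opening from 0.0 (shut) to 1.0 (fully open); "grip_force": force on a finger pad.
Only numpy, scipy, OpenCV 4.12 (cv2) and the standard library are available. Lean on these libraries where they do the work, as an engineer would, in place of code of your own. Each camera call takes 0.05 s, during which the arm holds its last target. There are 200 camera calls.

## Task

The carrier plate of the control unit hangs on one screw, so its other two holes stand a few millimetres out of line with the holes of the angle bracket in the vise. Take the tapered drift from the punch rack, find the end holes with its point and push it down until its shoulder sits on the plate, letting it find its own centre without forcing it, so that it draws the plate into line; do not shove the plate over by hand. Leave the drift standing there, put the cap screw from the rack fully home in the middle hole, and leave the two other punches alone.

Things in the scene. Friction and masses are not known exactly. Their poses are not given: they have to be found in the camera images.
- drift: Shouldered taper drift, bright steel, 127 long, hanging upright in one of the three large holes of the punch rack; the thickest grip of the three tools there. Origin at its point, z up along the tool. Point 5 mm dia, straight taper to 13.4 mm dia at z = 46, parallel 13.4 mm dia from 46 to 70, collar 21 mm dia from 70 to 76, round grip 18 mm dia from 76 to 124, chamfered top at 127. 0.14 to 0.21 kg. 10 to 20 N push it home; over 50 N is forcing
- drift_shoulder (a point): Middle of the underside of the drift's collar (the face that sits on the plate), 70 above its point
- vise: Dark iron bench vise, fixed, 100 mm jaws, jaw tops 145 above the bench. Origin on the bench under the jaw gap; x along the screw away from the handle, y along the jaws. In its jaws stands a steel angle bracket, firmly clamped: top flange 220 along y, 50 wide, 6 thick, upper face 185 above the bench. The bracket was clamped by eye and may sit up to 25 off centre along y
- carrier (a joint): Swing of the carrier plate on the bracket, rad: 0 with all holes in line, 0.023 to 0.035 at the start; positive turns it counter-clockwise from above. Plate arm 40 wide, 220 long along the flange (ends 20 past the end hole), 6 thick, on top of the flange. Pivot screw 180 from the end hole, towards vise +y (head 18 tall). Dry friction, 1.5 N m (8 N at the end hole), no spring. The control unit (92 by 80 by 27) is on its +x side by the pivot
- end_hole (a point): On the plate's upper face (191 above the bench), where the bracket's end hole would be with the bracket centred in the jaws; the true hole lies up to 25 from here either way along vise y, and none along x. Holes 14 mm dia through the 6 plate and through the 6 flange under it; at the start the plate's hole is 4 to 6.5 from the bracket's, towards vise +x. Free below for 90
- mid_hole (a point): The same for the middle holes, 12 mm dia, 70 from the end holes towards vise +y: on the plate's upper face, shifted with the bracket by the same amount as the end hole. In line when the end holes are. Free below for 30
- cap_screw: Dark socket-head cap screw, hanging head up in the rack's end hole. Origin at the middle of its foot, z up; shank 10 mm dia and 35 long with a chamfered foot, round head 16 mm dia and 10 tall from z = 35 to 45. 40 g
- screw_seat (a point): Middle of the underside of the cap screw's head, 35 above its foot
- rack: Wooden punch rack, fixed: a strip 260 long (its y) and 56 wide, upper face 100 above the bench. Origin on the bench under its middle. Three holes 14.5 mm dia at y = -105, -45 and 15 hold the punches in any order, a 12 mm hole at y = 90 the cap screw
- pin_punch: Straight pin punch hanging in the rack, grip 12 mm dia, top 144 above the bench; thin parallel 5 mm point below. Origin at its point. To be left alone
- cold_chisel: Flat cold chisel hanging in the rack, grip 14 mm dia with a mushroomed head, top 139 above the bench. Origin at its edge. To be left alone
Not all that is in view belongs to the job. Leave any pink look-alike of the drift alone.

How it is judged:
By the outcome, as a careful person would: the job done as asked, in the order asked, and still so for the second after the job is handed in, with the robot touching nothing.
It also fails if it takes over 72 s, if anything falls off the work surface, if the arm or the gripper's body presses on something with over 40 N, if the wrist force passes 120 N, or if a joint passes its speed limit or range.

## Working session

There is one attempt and no reset: what is moved stays moved. The work goes in short steps, Python scripts to look and compute and a shell command to move; the robot and the scene stay as the last step left them, time stands still between calls to the robot, and variables do not carry over. Pictures are saved under pics/ and viewed, at most 10 in all, crops included, and the job is handed in when it is done.

```bash
mkdir -p pics; cat > h.py <<'E'
import numpy as np, cv2
from plant import *
def w(pic,p):
    return (np.array(pic["cam_to_world"])@np.r_[p,1])[:3]
def ray(pic,u,v):
    d=np.array([(u-pic["cx"])/pic["fx"],(v-pic["cy"])/pic["fy"]]);s=d.copy()
    for _ in range(20): s=d/(1+pic["k1"]*(s@s))
    M=np.array(pic["cam_to_world"]);return M[:3,3],M[:3,:3]@np.array([s[0],-s[1],-1])
def atz(pic,u,v,z):
    o,d=ray(pic,u,v);return o+d*(z-o[2])/d[2]
def px(pic,P):
    M=np.array(pic["cam_to_world"]);c=M[:3,:3].T@(np.array(P)-M[:3,3]);s=np.array([c[0],-c[1]])/-c[2]
    s=s*(1+pic["k1"]*(s@s));return s*[pic["fx"],pic["fy"]]+[pic["cx"],pic["cy"]]
def save(pic,n,box=None,k=1):
    im=pic["image"][:,:,::-1]
    if box: im=im[box[1]:box[3],box[0]:box[2]]
    cv2.imwrite("pics/"+n,cv2.resize(im,None,fx=k,fy=k,interpolation=cv2.INTER_CUBIC))
E
python3 - <<'E'
from h import *
for n in ("scene","top"):
    p=grab_frame(n);save(p,n+"0.png")
    print(n,np.round(p["cam_to_world"],3).tolist(),p["fx"],p["k1"])
    for l in ["drift","vise","rack","cap_screw","pin_punch","cold_chisel","end_hole","mid_hole","carrier","screw_seat"]:
        for r in place_of(p,l)[:3]:
            W=w(p,r["at"]);print(l,round(r["score"],2),W.round(4),px(p,W).round(0))
print(read_state())
E
```

```text
scene [[0.307, -0.729, 0.611, 1.176], [0.951, 0.246, -0.185, -0.203], [-0.015, 0.638, 0.769, 0.914], [0.0, 0.0, 0.0, 1.0]] 480.7341886838651 0.0016968429148755194
drift 0.69 [ 6.416e-01 -2.372e-01 -1.000e-04] [199. 307.]
drift 0.58 [ 0.631  -0.1789 -0.0023] [224. 296.]
drift 0.5 [ 0.4632 -0.216  -0.0028] [193. 241.]
vise 0.87 [0.4965 0.1602 0.0008] [346. 211.]
rack 0.81 [ 0.5476 -0.2056  0.0027] [204. 267.]
cap_screw 0.69 [ 0.556  -0.1129  0.1029] [241. 232.]
cap_screw 0.61 [ 0.5512 -0.1164  0.0643] [240. 242.]
cold_chisel 0.65 [ 0.5445 -0.3062  0.0272] [157. 272.]
end_hole 0.6 [0.5354 0.076  0.1924] [323. 176.]
mid_hole 0.85 [0.5261 0.1442 0.1894] [351. 166.]Traceback (most recent call last):
  File "<stdin>", line 6, in <module>
ValueError: it knows: cap_screw, cold_chisel, drift, drift_shoulder, end_hole, mid_hole, pin_punch, rack, screw_seat, vise
```

```bash
python3 - <<'E'
from h import *
p=grab_frame("top");save(p,"top0.png")
print(np.round(p["cam_to_world"],3).tolist(),p["fx"],p["k1"])
for l in ["drift","drift_shoulder","vise","rack","cap_screw","pin_punch","cold_chisel","end_hole","mid_hole","screw_seat"]:
        for r in place_of(p,l)[:3]:
            W=w(p,r["at"]);print(l,round(r["score"],2),W.round(4),px(p,W).round(0))
print(read_state())
E
```

```text
[[-0.002, 0.994, -0.105, 0.43], [-1.0, -0.003, -0.009, -0.025], [-0.01, 0.105, 0.994, 1.283], [0.0, 0.0, 0.0, 1.0]] 479.79876709311804 -0.13378408405433231
drift 0.62 [ 0.5484 -0.2058  0.0029] [355. 219.]
drift 0.58 [ 0.4673 -0.2175 -0.0013] [359. 249.]
drift 0.57 [ 0.6457 -0.2443  0.005 ] [368. 183.]
drift_shoulder 0.77 [ 0.5023 -0.1606  0.0201] [339. 235.]
drift_shoulder 0.72 [ 0.6067 -0.2436  0.0273] [370. 196.]
drift_shoulder 0.67 [ 0.6307 -0.3137  0.0149] [395. 188.]
vise 0.69 [ 0.4987  0.1568 -0.001 ] [220. 237.]
rack 0.97 [ 5.488e-01 -2.080e-01  3.000e-04] [355. 219.]
cap_screw 0.46 [ 0.5531 -0.1181  0.0668] [324. 214.]
cap_screw 0.26 [ 0.5533 -0.1893  0.0986] [353. 213.]
pin_punch 0.39 [ 0.5459 -0.2538  0.028 ] [374. 219.]
cold_chisel 0.65 [ 0.5461 -0.3103  0.0309] [396. 218.]
cold_chisel 0.16 [ 0.5541 -0.1959  0.0992] [356. 213.]
end_hole 0.63 [0.5348 0.0718 0.1901] [245. 217.]
mid_hole 0.63 [0.527  0.1395 0.1913] [216. 221.]
mid_hole 0.25 [ 0.5498 -0.2069 -0.0024] [355. 218.]
screw_seat 0.41 [ 0.5557 -0.1186  0.0997] [325. 212.]
{'t': 1.0, 'qpos': array([ 9.74939446e-01,  1.58421230e-01,  1.59701168e+00, -1.07530877e-05,
        1.38621556e+00, -2.10081850e-01]), 'dq': array([ 4.78288862e-04, -4.76941539e-04,  1.76550842e-04,  7.13090108e-04,
        9.86992840e-05,  8.25956755e-04]), 'tau': array([ 9.45752072e-04, -3.85568261e+01, -3.22374380e+01,  7.03866268e-02,
        3.02561419e-02,  8.41231895e-06]), 'tool_pos': array([0.2163562 , 0.53271231, 0.22858335]), 'orientation': array([ 1.91692687e-01,  9.81454998e-01, -2.77482249e-05, -6.08361806e-06]), 'ft_force': array([ 0.30762995, -0.40667943, -0.4266098 ]), 'torque': array([ 0.03625102,  0.01455197, -0.02420583]), 'grip_force': 0.0, 'grip_width': 0.999732676401371}
```

View pics/scene0.png

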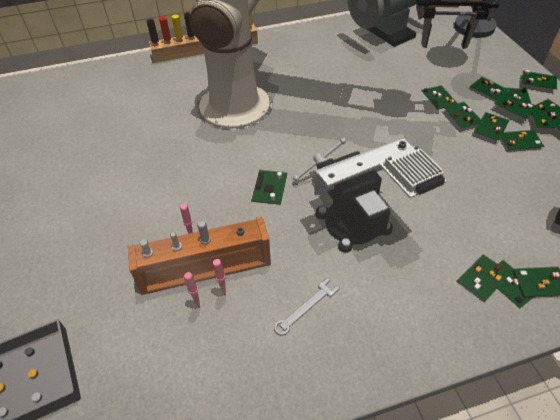

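View pics/top0.png

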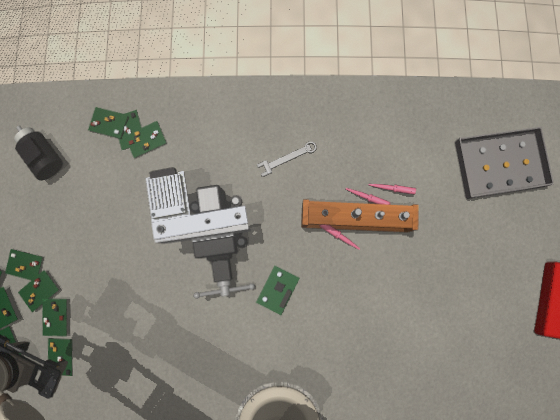

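The top view shows the plate at (155–247, 213–233) with its pivot on the left, and the rack at (303–418, 200–230). Drift candidates are the three upright rack tools at top px (357,212), (380,215) and (405,215), plus three pink look-alikes lying at (365,194), (392,187) and (340,236), which I rule out. The tool at (357,212) looks thickest, so I'll confirm it in a crop.

```bash
python3 - <<'E'
from h import *
s=grab_frame("scene");t=grab_frame("top")
def crop(p,b,k):
    im=p["image"][b[1]:b[3],b[0]:b[2],::-1];return cv2.resize(im,None,fx=k,fy=k,interpolation=cv2.INTER_CUBIC)
A=crop(s,(125,195,285,295),5)[:,:800]   # 800x500
B=crop(t,(145,195,265,245),6)           # 720x300
C=crop(t,(300,190,430,240),6)           # 780x300
out=np.zeros((600,800,3),np.uint8);out[:300,:720]=B;out[300:,:780]=C
cv2.imwrite("pics/c1.png",out);cv2.imwrite("pics/c2.png",A)
R=np.array([.5485,-.2065])
for y in (-.105,-.045,.015,.09): print(y,px(s,[R[0],R[1]+y,.1]).round(1),px(t,[R[0],R[1]+y,.1]).round(1))
E
```

```text
-0.105 [146.6 255.1] [402.2 214.8]
-0.045 [175.6 247.5] [378.4 214.8]
0.015 [204.  240.1] [354.4 214.9]
0.09 [238.5 231.1] [324.2 215. ]
```

View pics/c1.png

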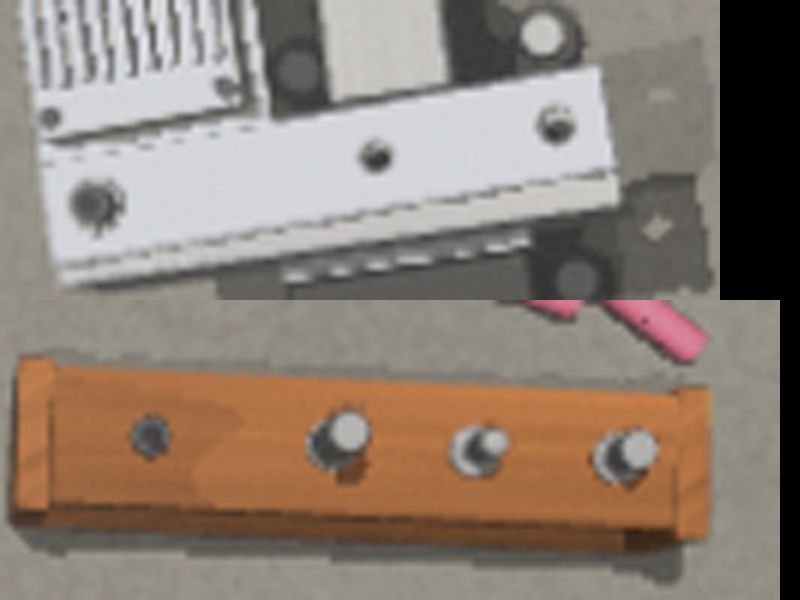

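View pics/c2.png

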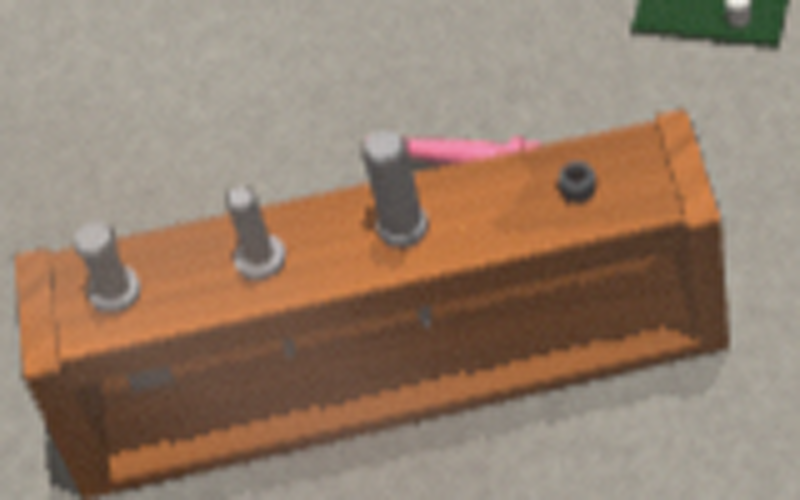

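The tool at top (357,212), scene (202,224), is the drift: it has the thickest grip, stands tallest and is bright steel. The others are thinner: chisel at top (406,215), pin punch at (381,213). Screw head is at top (325,213), end hole at (237,215), mid hole at (208,221). Next I triangulate these.

```bash
python3 - <<'E'
from h import *
s=grab_frame("scene");t=grab_frame("top")
def tri(a,b):
    A=[];B=[]
    for p,q in ((s,a),(t,b)):
        o,d=ray(p,*q);d/=np.linalg.norm(d);P=np.eye(3)-np.outer(d,d);A.append(P);B.append(P@o)
    return np.linalg.solve(sum(A),sum(B))
T=lambda u,v:(300+u/6-.4,190+(v-300)/6-.4)
V=lambda u,v:(145+u/6-.4,195+v/6-.4)
S=lambda u,v:(125+u/5-.4,195+v/5-.4)
for n,a,b,z in (("drifttop",S(385,143),T(350,432),.157),("screwtop",S(577,172),T(151,436),.110),("pin",S(240,194),T(494,442),.144),("chis",S(96,236),T(638,449),.139)):
    print(n,tri(a,b).round(4),atz(s,*a,z).round(4),atz(t,*b,z).round(4))
for n,b,z in (("end",V(556,123),.191),("mid",V(376,155),.191),("pivot",V(93,203),.209),("cornerB",V(598,67),.191),("cornerT",V(613,172),.191),("cornerL",V(60,268),.191),("flangeR",V(618,203),.185),("flangeL",V(62,285),.185)):
    print(n,atz(t,*b,z).round(4))
im=s["image"][140:210,300:450,::-1];cv2.imwrite("pics/c3.png",cv2.resize(im,None,fx=5.3,fy=5.3,interpolation=cv2.INTER_CUBIC))
E
```

```text
drifttop [ 0.5507 -0.1899  0.1593] [ 0.5494 -0.1881  0.157 ] [ 0.5507 -0.192   0.157 ]
screwtop [ 0.5543 -0.1152  0.1136] [ 0.5519 -0.1132  0.11  ] [ 0.5543 -0.1171  0.11  ]
pin [ 0.5478 -0.2498  0.1469] [ 0.5457 -0.2487  0.144 ] [ 0.5479 -0.2517  0.144 ]
chis [ 0.5454 -0.3089  0.1411] [ 0.5442 -0.3074  0.139 ] [ 0.5454 -0.3112  0.139 ]
end [0.5398 0.0898 0.191 ]
mid [0.5277 0.1589 0.191 ]
pivot [0.508  0.2638 0.209 ]
cornerB [0.5613 0.0738 0.191 ]
cornerT [0.521  0.0678 0.191 ]
cornerL [0.4843 0.281  0.191 ]
flangeR [0.5095 0.0664 0.185 ]
flangeL [0.478  0.2817 0.185 ]
```

View pics/c3.png

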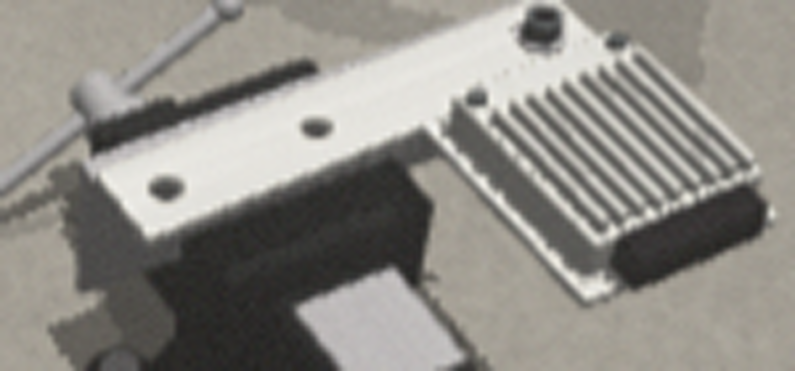

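```bash
python3 -m creep '[[0,0,30,0,0,-0.1,-1],[0,-10,40,0,0,-0.15,-1],[20,-40,20,0,0,-0.15,-1],[20,-45,0,0,0,-0.15,-1],[20,-45,0,0,0,-0.15,-1]]'; python3 -m creep '[[20,-45,0,0,0,-0.15,-1],[20,-45,0,0,0,-0.15,-1],[22,-45,0,0,0,-0.15,-1],[22,-45,0,0,0,-0.05,-1],[22,-45,0,0,0,0,-1]]'; python3 -m creep '[[22,-45,0,0,0,0,-1],[22,-45,0,0,0,0,-1],[22,-45,0,0,0,0,-1],[22,-45,0,0,0,0,-1],[22,-45,0,0,0,0,-1]]'
```

```text
t: 1.7
tool_pos: [0.277, 0.3917, 0.3197]
orientation: [0.519, 0.855, 0.001, 0.001]
ft_force: [1.1, 0.7, 0.5]
grip_width: 1.0
grip_force: 0.0
t: 2.2
tool_pos: [0.3827, 0.1661, 0.3189]
orientation: [0.713, 0.701, 0.001, 0.0]
ft_force: [1.1, -0.0, -0.3]
grip_width: 1.002
grip_force: 0.0
t: 2.7
tool_pos: [0.4926, -0.0588, 0.3188]
orientation: [0.713, 0.702, 0.0, 0.0]
ft_force: [0.7, 0.6, 0.7]
grip_width: 1.0
grip_force: 0.0
```

Crop c3 shows the end hole at scene (331,175), the mid hole at (360,164) and the pivot head at (403,143). Going to the drift.

```bash
python3 -m creep '[[14,-45,0,0,0,0,-1],[14,-45,0,0,0,0,-1],[14,-38,0,0,0,0,-1],[15,-3,-20,0,0,0,-1],[0,0,-40,0,0,0,-1]]'; python3 -m creep '[[0,0,-40,0,0,0,-1],[0,0,-40,0,0,0,-1],[0,0,-35,0,0,0,-1],[0,0,-19,0,0,0,-1],[0,0,0,0,0,0,-1]]'
python3 - <<'E'
from h import *
s=grab_frame("scene")
for n,u,v,z in (("end",166,187,.191),("mid",316,127,.191),("pivot",545,17,.209)):
    print(n,atz(s,300+u/5.3-.4,140+v/5.3-.4,z).round(4))
print(read_state()["tool_pos"])
t=grab_frame("top");A=s["image"][170:270,150:290,::-1];B=t["image"][180:250,290:430,::-1]
cv2.imwrite("pics/c4.png",np.vstack([cv2.resize(x,None,fx=3.5,fy=3.5,interpolation=cv2.INTER_CUBIC) for x in (A,B)]))
E
```

```text
t: 3.2
tool_pos: [0.5518, -0.1905, 0.2611]
orientation: [0.713, 0.701, 0.001, 0.004]
ft_force: [0.3, 1.0, 0.2]
grip_width: 1.001
grip_force: 0.0
t: 3.7
tool_pos: [0.5467, -0.1863, 0.121]
orientation: [0.712, 0.702, -0.001, -0.003]
ft_force: [0.3, 0.6, 0.1]
grip_width: 1.001
grip_force: 0.0
end [0.5372 0.0934 0.191 ]
mid [0.5254 0.1624 0.191 ]
pivot [0.5133 0.2663 0.209 ]
[ 0.54820425 -0.18715756  0.12348778]
```

View pics/c4.png

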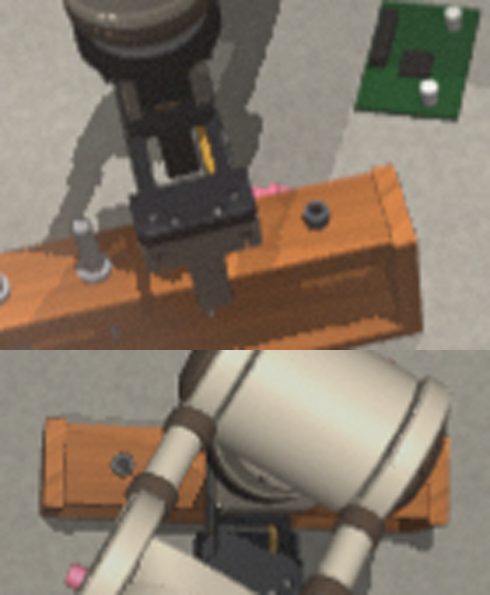

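The fingers straddle the rack around the drift (crop (210,290)), with the screw at (316,215) clear. Nudging over, then gripping.

```bash
python3 -m creep '[[0,0,0,0,0,0,-1],[0,0,0,0,0,0,-1],[0,0,0,0,0,0,-1],[0,0,0,0,0,0,-0.5],[0,0,0,0,0,0,0]]';python3 -m creep '[[0,0,0,0,0,0,1],[0,0,0,0,0,0,1],[0,0,0,0,0,0,1],[0,0,0,0,0,0,1],[0,0,0,0,0,0,1]]'; python3 -m creep '[[0,0,0,0,0,0,1],[0,0,0,0,0,0,1],[0,0,0,0,0,0,1],[0,0,0,0,0,0,1],[0,0,0,0,0,0,1]]'
```

```text
t: 4.3
tool_pos: [0.5492, -0.1877, 0.1249]
orientation: [0.712, 0.702, 0.0, 0.0]
ft_force: [0.9, -0.5, -0.3]
grip_width: 0.847
grip_force: 0.0
t: 4.8
tool_pos: [0.549, -0.1877, 0.1245]
orientation: [0.712, 0.702, -0.0, -0.0]
ft_force: [-0.0, 0.0, -0.6]
grip_width: 0.414
grip_force: 0.0
t: 5.3
tool_pos: [0.5498, -0.1877, 0.1248]
orientation: [0.712, 0.702, 0.001, 0.001]
ft_force: [4.7, 0.5, -2.4]
grip_width: 0.192
grip_force: 30.0
```

Gripped at 17.7 mm, which matches the drift's 18 mm grip. Lift and carry to above the end hole.

```bash
python3 -m creep '[[0,0,15,0,0,0,1],[0,0,30,0,0,0,1],[0,0,40,0,0,0,1],[0,0,40,0,0,0,1],[0,0,40,0,0,0,1]]';python3 -m creep '[[0,10,35,0,0,0,1],[0,40,0,0,0,0.05,1],[-3,45,0,0,0,0.05,1],[-3,45,0,0,0,0.05,1],[-3,45,0,0,0,0,1]]'; python3 -m creep '[[-3,45,0,0,0,0,1],[-2,35,0,0,0,0,1],[0,16,-10,0,0,0,1],[0,0,-10,0,0,0,1],[0,0,0,0,0,0,1]]'; python3 -m creep '[[0,0,0,0,0,0,1],[0,0,0,0,0,0,1],[0,0,0,0,0,0,1],[0,0,0,0,0,0,1],[0,0,0,0,0,0,1]]'
python3 - <<'E'
from h import *
s=grab_frame("scene");t=grab_frame("top")
A=s["image"][110:210,280:420,::-1];B=t["image"][180:260,180:320,::-1]
cv2.imwrite("pics/c5.png",np.vstack([cv2.resize(x,None,fx=k,fy=k,interpolation=cv2.INTER_CUBIC)[:,:560] for x,k in((A,4),(B,2.2))if 0]or [cv2.resize(A,None,fx=5.5,fy=5.5,interpolation=cv2.INTER_CUBIC)]))
for p in (s,t):
  for l in("drift","end_hole","drift_shoulder"):
    for r in place_of(p,l)[:2]: W=w(p,r["at"]);print(l,round(r["score"],2),W.round(4),px(p,W).round(1))
print(read_state()["tool_pos"],read_state()["ft_force"])
E
```

```text
t: 5.8
tool_pos: [0.5478, -0.1873, 0.2903]
orientation: [0.712, 0.702, -0.001, -0.001]
ft_force: [0.2, -0.5, -2.1]
grip_width: 0.192
grip_force: 30.0
t: 6.3
tool_pos: [0.5387, -0.0012, 0.3239]
orientation: [0.658, 0.753, -0.001, -0.001]
ft_force: [1.4, 0.4, -1.7]
grip_width: 0.19
grip_force: 30.0
t: 6.8
tool_pos: [0.5335, 0.093, 0.302]
orientation: [0.658, 0.753, -0.002, -0.002]
ft_force: [-1.0, 0.1, -2.5]
grip_width: 0.19
grip_force: 30.0
t: 7.3
tool_pos: [0.5352, 0.093, 0.3048]
orientation: [0.658, 0.753, 0.0, 0.0]
ft_force: [0.8, 0.5, -2.2]
grip_width: 0.191
grip_force: 30.0
drift 0.68 [ 0.6663 -0.1945  0.009 ] [220.3 309.2]
drift 0.64 [ 0.4277 -0.1935  0.0124] [198.1 223.4]
end_hole 0.66 [0.5395 0.0736 0.194 ] [322.5 176.8]
drift_shoulder 0.84 [ 0.6384 -0.3218  0.0096] [157.6 314.9]
drift_shoulder 0.73 [ 0.6418 -0.2595  0.0121] [187.3 307.3]
drift 0.73 [ 0.4278 -0.1992  0.0085] [353.2 263.7]
drift 0.61 [ 0.6687 -0.1988  0.0158] [351.9 173.5]
end_hole 0.57 [0.5376 0.0704 0.1889] [245.8 216.1]
drift_shoulder 0.71 [ 0.6469 -0.2656  0.0143] [376.7 181.6]
drift_shoulder 0.66 [ 0.4585 -0.138   0.013 ] [330.2 252.2]
[0.5350566  0.09339065 0.30460185] [ 0.03231122 -0.47320013 -2.08710459]
```

View pics/c5.png

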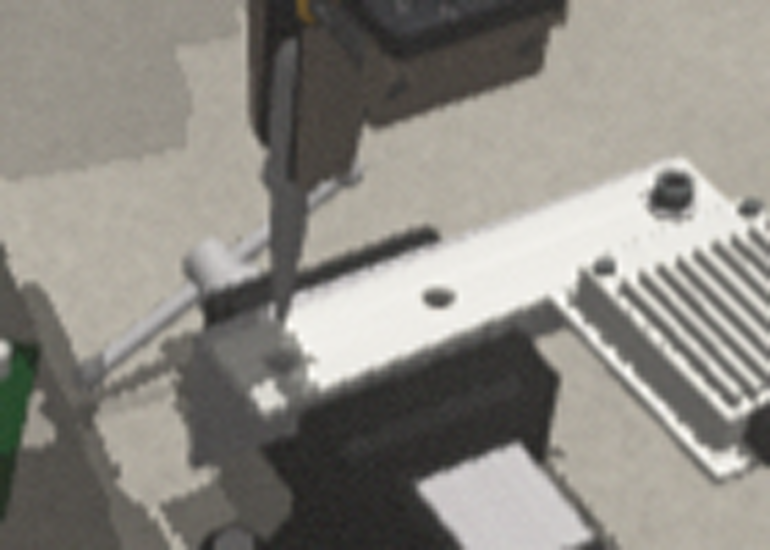

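Drift point is at crop (283,315), scene (331.1,166.9). Plate's end hole is in shade at crop (286,358), scene (331.6,174.7). I compute the offset in the same camera.

```bash
python3 - <<'E'
from h import *
s=grab_frame("scene")
q=read_state()["tool_pos"];zp=q[2]-.095
P=atz(s,331.1,166.9,zp);H=atz(s,331.6,174.7,.191)
print(zp,P.round(4),H.round(4),px(s,[q[0],q[1],zp]),((H-P)*1000).round(1))
vx=np.array([.99,.1415]);print(((H-P)[:2]-.0026*vx)*1000)
# sharpen: profile of drift tip / hole
g=cv2.cvtColor(s["image"],cv2.COLOR_RGB2GRAY)
print(g[160:180,322:343])
E
```

```text
0.2096200478550371 [0.5325 0.0944 0.2096] [0.5372 0.0949 0.191 ] [331.08670197 167.84117079] [  4.7   0.5 -18.6]
[2.07799956 0.0987322 ]
[[198 197 155 141 127  87  64  69  79  83  79  74  65  58  59  57  62  66
   81 118 163]
 [151 133  94  74  67  58  57  69  79  84  76  70  56  64  61  78 111 130
  168 192 201]
 [ 87  69  55  56  60  56  59  64  82  76  77  71  87 115 120 166 180 185
  197 209 220]
 [ 57  56  57  58  57  55  60  64  79  78  79 123 181 192 184 196 200 204
  218 228 230]
 [ 52  57  59  57  58  62  61  73  81  76  90 175 203 206 206 219 220 227
  229 234 234]
 [ 54  59  61  61  64  79  88 138  90  77 107 195 204 218 228 231 231 234
  235 236 236]
 [ 48  56  66  72  84 108 118 164  93  78 126 218 228 232 234 234 236 235
  236 236 237]
 [ 63  84  83  88  94 118 129 182  97  88 177 233 236 236 236 237 236 236
  239 237 239]
 [ 85  94  95  95  98 117 121 148 117 108 173 236 236 237 237 237 237 238
  239 238 238]
 [ 94  96  96 100 106 113 113 118 118 133 158 236 241 239 238 239 238 237
  237 237 237]
 [102 103 107 108 111 111 113 111 118 143 151 199 240 240 239 237 237 238
  236 236 236]
 [110 109 113 117 116 114 115 116 118 132 147 161 238 239 238 236 236 236
  238 236 239]
 [111 112 112 111 116 114 118 115 116 134 142 146 196 237 240 237 237 239
  240 237 238]
 [111 114 115 118 116 116 113 108 108 116 120 128 146 195 239 240 240 238
  237 236 235]
 [115 116 114 114 117 114 104 100  92  95 100 105 120 152 197 235 238 236
  236 235 235]
 [118 115 115 115 115 109  92  83  84  85  84  93 114 141 150 196 233 234
  235 234 234]
 [113 114 115 117 116 112  92  84  79  79  82  91 124 144 158 220 235 235
  233 234 234]
 [107 115 114 114 116 116 108  94  85  85  92 110 137 152 214 235 234 234
  237 234 233]
 [ 98 118 118 117 113 113 120 120 105 101 111 115 143 148 189 232 237 235
  233 234 207]
 [ 91 105 113 116 124 129 184 186 122 111 110 111 123 142 148 189 237 236
  205 186 140]]
```

```bash
python3 -m creep '[[2,0,0,0,0,0,1],[0,0,-4,0,0,0,1],[0,0,-4,0,0,0,1],[0,0,-4,0,0,0,1],[0,0,-3,0,0,0,1]]'; python3 -m creep '[[0,0,-2,0,0,0,1],[0,0,-2,0,0,0,1],[0,0,-2,0,0,0,1],[0,0,0,0,0,0,1],[0,0,0,0,0,0,1]]'
```

```text
t: 8.25
tool_pos: [0.5368, 0.0934, 0.2888]
orientation: [0.658, 0.753, -0.0, -0.0]
ft_force: [0.6, 0.3, -2.2]
grip_width: 0.192
grip_force: 30.0
t: 8.75
tool_pos: [0.5371, 0.0934, 0.2836]
orientation: [0.658, 0.753, 0.0, 0.0]
ft_force: [0.5, 0.6, -1.9]
grip_width: 0.191
grip_force: 30.0
```

Point is below the plate surface with no force, so it's in the plate's hole. Continue through to the flange hole.

```bash
python3 -m creep '[[0,0,-1.5,0,0,0,1],[0,0,-1.5,0,0,0,1],[0,0,-1,0,0,0,1],[0,0,0,0,0,0,1],[0,0,0,0,0,0,1]]'; python3 -m creep '[[0,0,-1,0,0,0,1],[0,0,-1,0,0,0,1],[0,0,-1,0,0,0,1],[0,0,0,0,0,0,1],[0,0,0,0,0,0,1]]'
```

```text
t: 9.25
tool_pos: [0.5371, 0.0934, 0.2796]
orientation: [0.658, 0.753, 0.0, -0.0]
ft_force: [0.3, 0.2, -1.5]
grip_width: 0.185
grip_force: 30.0
t: 9.75
tool_pos: [0.537, 0.0934, 0.2765]
orientation: [0.658, 0.753, -0.0, -0.0]
ft_force: [0.0, 1.4, -2.0]
grip_width: 0.191
grip_force: 30.0
```

```bash
python3 -m creep '[[0,0,-1.5,0,0,0,1],[0,0,-1.5,0,0,0,1],[0,0,-1,0,0,0,1],[0,0,0,0,0,0,1],[0,0,0,0,0,0,1]]'; python3 -m creep '[[0,0,-1,0,0,0,1],[0,0,-1,0,0,0,1],[0,0,-1,0,0,0,1],[0,0,0,0,0,0,1],[0,0,0,0,0,0,1]]'
```

```text
t: 10.25
tool_pos: [0.537, 0.0933, 0.2725]
orientation: [0.658, 0.753, -0.0, -0.0]
ft_force: [0.0, -0.6, -1.3]
grip_width: 0.19
grip_force: 30.0
t: 10.75
tool_pos: [0.537, 0.0934, 0.2695]
orientation: [0.658, 0.753, -0.0, -0.0]
ft_force: [-0.6, 0.3, -2.0]
grip_width: 0.188
grip_force: 30.0
```

```bash
python3 -m creep '[[0,0,-1.5,0,0,0,1],[0,0,-1.5,0,0,0,1],[0,0,-1,0,0,0,1],[0,0,0,0,0,0,1],[0,0,0,0,0,0,1]]'; python3 -m creep '[[0,0,-1,0,0,0,1],[0,0,-1,0,0,0,1],[0,0,-1,0,0,0,1],[0,0,0,0,0,0,1],[0,0,0,0,0,0,1]]'
```

```text
t: 11.25
tool_pos: [0.5369, 0.0934, 0.2654]
orientation: [0.658, 0.753, -0.0, -0.0]
ft_force: [-1.1, -0.0, -2.3]
grip_width: 0.19
grip_force: 30.0
t: 11.75
tool_pos: [0.5369, 0.0934, 0.2624]
orientation: [0.658, 0.753, -0.0, -0.0]
ft_force: [-1.9, -1.0, -1.5]
grip_width: 0.187
grip_force: 30.0
```

```bash
python3 -m creep '[[-0.5,0,-1,0,0,0,1],[0,0,-1,0,0,0,1],[0,0,-1,0,0,0,1],[0,0,0,0,0,0,1],[0,0,0,0,0,0,1]]'; python3 -m creep '[[0,0,-1,0,0,0,1],[0,0,-1,0,0,0,1],[0,0,-1,0,0,0,1],[0,0,0,0,0,0,1],[0,0,0,0,0,0,1]]'
```

```text
t: 12.25
tool_pos: [0.5365, 0.0934, 0.2594]
orientation: [0.658, 0.753, -0.0, -0.0]
ft_force: [-1.4, -0.5, -1.2]
grip_width: 0.187
grip_force: 30.0
t: 12.75
tool_pos: [0.5364, 0.0934, 0.2564]
orientation: [0.658, 0.753, -0.0, -0.0]
ft_force: [-3.1, -0.9, -0.6]
grip_width: 0.188
grip_force: 30.0
```

```bash
python3 -m creep '[[-0.7,-0.2,-1,0,0,0,1],[-0.2,0,-1,0,0,0,1],[0,0,-1,0,0,0,1],[0,0,0,0,0,0,1],[0,0,0,0,0,0,1]]'; python3 -m creep '[[-0.2,-0.1,-1,0,0,0,1],[-0.2,0,-1,0,0,0,1],[0,0,-1,0,0,0,1],[0,0,0,0,0,0,1],[0,0,0,0,0,0,1]]'
```

```text
t: 13.25
tool_pos: [0.536, 0.0932, 0.254]
orientation: [0.658, 0.753, 0.0, 0.0]
ft_force: [-1.4, -0.3, 2.8]
grip_width: 0.188
grip_force: 30.0
t: 13.75
tool_pos: [0.536, 0.0932, 0.2522]
orientation: [0.658, 0.753, 0.001, 0.001]
ft_force: [-3.6, 1.2, 7.4]
grip_width: 0.187
grip_force: 30.0
```

```bash
python3 -m creep '[[-0.5,0,-0.5,0,0,0,1],[-0.3,0,-1,0,0,0,1],[0,0,-0.5,0,0,0,1],[0,0,0,0,0,0,1],[0,0,0,0,0,0,1]]';python3 -c "
from plant import *;s=read_state();print(s['tool_pos'].round(5),s['ft_force'].round(1),s['torque'].round(2))"; python3 -m creep '[[-0.2,0,-1,0,0,0,1],[-0.2,0,-1,0,0,0,1],[0,0,0,0,0,0,1],[0,0,0,0,0,0,1],[0,0,0,0,0,0,1]]'; python3 -c "
from plant import *;s=read_state();print(s['tool_pos'].round(5),s['ft_force'].round(1),s['torque'].round(2))"
```

```text
t: 14.25
tool_pos: [0.5358, 0.0933, 0.2515]
orientation: [0.658, 0.753, 0.002, 0.002]
ft_force: [-4.3, 0.6, 11.4]
grip_width: 0.187
grip_force: 30.0
[0.53582 0.09326 0.25149] [-4.3  0.6 11.4] [ 0.18  0.94 -0.01]
t: 14.75
tool_pos: [0.5355, 0.0933, 0.2494]
orientation: [0.658, 0.753, 0.002, 0.002]
ft_force: [-2.5, 0.7, 12.1]
grip_width: 0.194
grip_force: 30.0
[0.53551 0.09327 0.24938] [-2.5  0.7 12.1] [0.13 0.81 0.03]
```

```bash
python3 -m creep '[[-0.2,0,-1,0,0,0,1],[-0.2,0,-1,0,0,0,1],[0,0,-1,0,0,0,1],[0,0,0,0,0,0,1],[0,0,0,0,0,0,1]]';python3 -c "
from plant import *;s=read_state();print(s['tool_pos'].round(5),s['ft_force'].round(1),s['torque'].round(2))"; python3 -m creep '[[-0.2,0,-1,0,0,0,1],[-0.2,0,-1,0,0,0,1],[0,0,-1,0,0,0,1],[0,0,0,0,0,0,1],[0,0,0,0,0,0,1]]'; python3 -c "
from plant import *;s=read_state();print(s['tool_pos'].round(5),s['ft_force'].round(1),s['torque'].round(2))"
```

```text
t: 15.25
tool_pos: [0.5352, 0.0933, 0.2464]
orientation: [0.658, 0.753, 0.002, 0.002]
ft_force: [-2.5, 1.2, 11.2]
grip_width: 0.189
grip_force: 30.0
[0.53519 0.09327 0.24641] [-2.5  1.2 11.2] [ 0.23  0.75 -0.01]
t: 15.75
tool_pos: [0.5348, 0.0933, 0.2434]
orientation: [0.658, 0.753, 0.002, 0.002]
ft_force: [-2.7, 2.2, 10.5]
grip_width: 0.186
grip_force: 30.0
[0.53484 0.09325 0.2434 ] [-2.7  2.2 10.5] [ 0.11  0.68 -0.  ]
```

```bash
python3 -m creep '[[-0.2,0.2,-1,0,0,0,1],[-0.2,0,-1,0,0,0,1],[0,0,-1,0,0,0,1],[0,0,0,0,0,0,1],[0,0,0,0,0,0,1]]';python3 -c "
from plant import *;s=read_state();print(s['tool_pos'].round(5),s['ft_force'].round(1),s['torque'].round(2))"; python3 -m creep '[[-0.2,0,-1,0,0,0,1],[-0.2,0,-1,0,0,0,1],[0,0,-1,0,0,0,1],[0,0,0,0,0,0,1],[0,0,0,0,0,0,1]]'; python3 -c "
from plant import *;s=read_state();print(s['tool_pos'].round(5),s['ft_force'].round(1),s['torque'].round(2))"
```

```text
t: 16.25
tool_pos: [0.5345, 0.0933, 0.2405]
orientation: [0.658, 0.753, 0.002, 0.002]
ft_force: [-3.0, -0.1, 12.4]
grip_width: 0.189
grip_force: 30.0
[0.53452 0.09333 0.24046] [-3.  -0.1 12.4] [ 0.1   0.7  -0.04]
t: 16.75
tool_pos: [0.5341, 0.0933, 0.2371]
orientation: [0.658, 0.753, 0.002, 0.002]
ft_force: [-1.7, -0.1, 9.6]
grip_width: 0.189
grip_force: 30.0
[0.53411 0.09332 0.23708] [-1.7 -0.1  9.6] [ 0.12  0.55 -0.06]
```

```bash
python3 -m creep '[[-0.2,0,-1,0,0,0,1],[-0.1,0,-1,0,0,0,1],[0,0,-1,0,0,0,1],[0,0,0,0,0,0,1],[0,0,0,0,0,0,1]]';python3 -c "
from plant import *;s=read_state();print(s['tool_pos'].round(5),s['ft_force'].round(1),s['torque'].round(2))"; python3 -m creep '[[-0.1,0,-1,0,0,0,1],[0,0,-1,0,0,0,1],[0,0,-1,0,0,0,1],[0,0,0,0,0,0,1],[0,0,0,0,0,0,1]]'; python3 -c "
from plant import *;s=read_state();print(s['tool_pos'].round(5),s['ft_force'].round(1),s['torque'].round(2))"
```

```text
t: 17.25
tool_pos: [0.5338, 0.0933, 0.2341]
orientation: [0.658, 0.753, 0.002, 0.002]
ft_force: [-2.1, 0.3, 10.6]
grip_width: 0.191
grip_force: 30.0
[0.5338  0.09329 0.23409] [-2.1  0.3 10.6] [ 0.03  0.61 -0.01]
t: 17.75
tool_pos: [0.5335, 0.0933, 0.2306]
orientation: [0.658, 0.753, 0.001, 0.002]
ft_force: [-1.0, 0.7, 7.9]
grip_width: 0.193
grip_force: 30.0
[0.53353 0.09327 0.23057] [-1.   0.7  7.9] [ 0.05  0.44 -0.05]
```

```bash
for i in 1; do python3 -m creep '[[0,0,-1,0,0,0,1],[0,0,-1,0,0,0,1],[0,0,-1,0,0,0,1],[0,0,0,0,0,0,1],[0,0,0,0,0,0,1]]'; done;python3 -c "
from plant import *;s=read_state();print(s['tool_pos'].round(5),s['ft_force'].round(1),s['torque'].round(2))"; python3 -m creep '[[0,0,-1,0,0,0,1],[0,0,-1,0,0,0,1],[0,0,-1,0,0,0,1],[0,0,0,0,0,0,1],[0,0,0,0,0,0,1]]'; python3 -c "
from plant import *;s=read_state();print(s['tool_pos'].round(5),s['ft_force'].round(1),s['torque'].round(2))"
```

```text
t: 18.25
tool_pos: [0.5335, 0.0932, 0.2276]
orientation: [0.658, 0.753, 0.001, 0.002]
ft_force: [-1.3, 0.8, 7.9]
grip_width: 0.189
grip_force: 30.0
[0.53352 0.09325 0.22756] [-1.3  0.8  7.9] [0.   0.47 0.  ]
t: 18.75
tool_pos: [0.5335, 0.0933, 0.2245]
orientation: [0.658, 0.753, 0.001, 0.002]
ft_force: [-1.9, 1.3, 8.2]
grip_width: 0.188
grip_force: 30.0
[0.53354 0.09326 0.2245 ] [-1.9  1.3  8.2] [ 0.09  0.4  -0.04]
```

```bash
python3 -m creep '[[0,0,-1,0,0,0,1],[0,0,-1,0,0,0,1],[0,0,-1,0,0,0,1],[0,0,0,0,0,0,1],[0,0,0,0,0,0,1]]';python3 -m creep '[[0,0,-1,0,0,0,1],[0,0,-1,0,0,0,1],[0,0,-0.5,0,0,0,1],[0,0,0,0,0,0,1],[0,0,0,0,0,0,1]]';python3 -m creep '[[0,0,-1,0,0,0,1],[0,0,-0.5,0,0,0,1],[0,0,0,0,0,0,1],[0,0,0,0,0,0,1],[0,0,0,0,0,0,1]]'
```

```text
t: 19.25
tool_pos: [0.5335, 0.0933, 0.2215]
orientation: [0.658, 0.753, 0.001, 0.002]
ft_force: [-2.2, 0.7, 8.1]
grip_width: 0.188
grip_force: 30.0
t: 19.75
tool_pos: [0.5335, 0.0933, 0.219]
orientation: [0.658, 0.753, 0.001, 0.002]
ft_force: [-1.5, 1.0, 7.3]
grip_width: 0.189
grip_force: 30.0
t: 20.25
tool_pos: [0.5335, 0.0933, 0.2175]
orientation: [0.658, 0.753, 0.001, 0.002]
ft_force: [-0.9, 0.3, 8.9]
grip_width: 0.188
grip_force: 30.0
```

```bash
python3 -m creep '[[0,0,-1,0,0,0,1],[0,0,-0.5,0,0,0,1],[0,0,0,0,0,0,1],[0,0,0,0,0,0,1],[0,0,0,0,0,0,1]]';python3 -m creep '[[0,0,-1,0,0,0,1],[0,0,0,0,0,0,1],[0,0,0,0,0,0,1],[0,0,0,0,0,0,1],[0,0,0,0,0,0,1]]'
```

```text
t: 20.75
tool_pos: [0.5336, 0.0933, 0.216]
orientation: [0.658, 0.753, 0.001, 0.002]
ft_force: [-0.9, 1.0, 8.1]
grip_width: 0.184
grip_force: 30.0
t: 21.25
tool_pos: [0.5336, 0.0933, 0.2157]
orientation: [0.658, 0.753, 0.002, 0.002]
ft_force: [-2.8, 0.6, 11.1]
grip_width: 0.188
grip_force: 30.0
```

```bash
python3 -m creep '[[0,0,-0.8,0,0,0,1],[0,0,-0.7,0,0,0,1],[0,0,0,0,0,0,1],[0,0,0,0,0,0,1],[0,0,0,0,0,0,1]]'; python3 -m creep '[[0,0,-0.8,0,0,0,1],[0,0,0,0,0,0,1],[0,0,0,0,0,0,1],[0,0,0,0,0,0,1],[0,0,0,0,0,0,1]]'
```

```text
t: 21.75
tool_pos: [0.5337, 0.0933, 0.2156]
orientation: [0.658, 0.753, 0.002, 0.002]
ft_force: [-6.7, 0.6, 17.1]
grip_width: 0.189
grip_force: 30.0
t: 22.25
tool_pos: [0.5338, 0.0933, 0.2155]
orientation: [0.658, 0.753, 0.002, 0.002]
ft_force: [-7.9, 1.1, 21.1]
grip_width: 0.19
grip_force: 30.0
```

The shoulder is on the plate: z has stopped while the force rises to about 21 N. Relax, release, lift and look.

```bash
python3 -m creep '[[0,0,1.5,0,0,0,1],[0,0,1,0,0,0,1],[0,0,0,0,0,0,0.2],[0,0,0,0,0,0,-1],[0,0,0,0,0,0,-1]]'; python3 -m creep '[[0,0,0,0,0,0,-1],[0,0,0,0,0,0,-1],[0,0,5,0,0,0,-1],[0,0,30,0,0,0,-1],[0,0,40,0,0,0,-1]]';  python3 -m creep '[[10,-45,30,0,0,-0.05,-1],[5,-45,0,0,0,-0.05,-1],[3,-45,0,0,0,-0.05,-1],[0,-45,0,0,0,0,-1],[0,-30,0,0,0,0,-1]]'
python3 - <<'E'
from h import *
s=grab_frame("scene");t=grab_frame("top")
k=cv2.INTER_CUBIC
out=np.zeros((600,800,3),np.uint8)
out[:300,:600]=cv2.resize(s["image"][120:195,300:450,::-1],(600,300),interpolation=k)
out[300:,:750]=cv2.resize(t["image"][195:245,145:270,::-1],(750,300),interpolation=k)
cv2.imwrite("pics/c6.png",out)
E
```

```text
t: 22.75
tool_pos: [0.532, 0.0932, 0.2127]
orientation: [0.658, 0.753, -0.0, -0.0]
ft_force: [0.2, 0.1, -0.5]
grip_width: 0.427
grip_force: 0.0
t: 23.25
tool_pos: [0.5307, 0.0933, 0.2872]
orientation: [0.658, 0.753, -0.002, -0.002]
ft_force: [1.2, -0.1, -0.4]
grip_width: 0.864
grip_force: 0.0
t: 23.75
tool_pos: [0.549, -0.1155, 0.3159]
orientation: [0.713, 0.701, -0.0, 0.0]
ft_force: [-0.7, 0.4, 0.5]
grip_width: 0.997
grip_force: 0.0
```

View pics/c6.png

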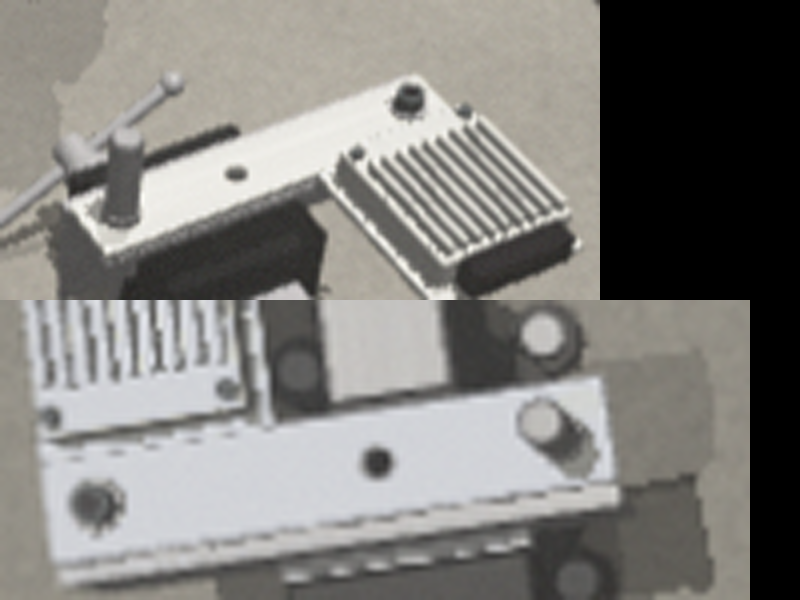

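Drift stands upright with its collar on the plate (scene crop (122,215)), and the plate edge is now parallel to the flange. Mid hole is at scene (358.6,162.9), top (207.4,221.6). Now the cap screw.

```bash
python3 -m creep '[[0,0,-50,0,0,0,-1],[0,0,-50,0,0,0,-1],[0,0,-30,0,0,0,-1],[0,0,0,0,0,0,-1],[0,0,0,0,0,0,-1]]'; python3 -m creep '[[0,0,0,0,0,0,-1],[0,0,0,0,0,0,-1],[0,0,0,0,0,0,-1],[0,0,0,0,0,0,-1],[0,0,0,0,0,0,-1]]'
python3 - <<'E'
from h import *
s=grab_frame("scene");t=grab_frame("top");q=read_state()["tool_pos"];print(q)
M=[]
for p,c,n in((s,(358.6,162.9),"s"),(t,(207.4,221.6),"t")):
    H=atz(p,*c,.191);print(n,"mid",H.round(4))
D=atz(t,234.6,214.9,.248);print("drift top",D.round(4),atz(s,300+126/4-.4,120+133/4-.4,.248).round(4))
E
```

```text
t: 24.35
tool_pos: [0.5496, -0.1121, 0.1867]
orientation: [0.712, 0.702, 0.0, 0.0]
ft_force: [0.5, -1.1, 0.6]
grip_width: 1.002
grip_force: 0.0
t: 24.85
tool_pos: [0.5493, -0.1127, 0.186]
orientation: [0.712, 0.702, 0.0, 0.0]
ft_force: [0.1, 0.5, -0.6]
grip_width: 1.002
grip_force: 0.0
[ 0.54917992 -0.11269311  0.18567192]
s mid [0.5232 0.1619 0.191 ]
t mid [0.525  0.1585 0.191 ]
drift top [0.5345 0.0896 0.248 ] [0.5307 0.0927 0.248 ]
```

```bash
python3 -m creep '[[4,-2.5,-30,0,0,0,-1],[0,0,-30,0,0,0,-0.5],[0,0,-10,0,0,0,0],[0,0,0,0,0,0,0.3],[0,0,0,0,0,0,0.3]]'; python3 -m creep '[[0,0,0,0,0,0,0.4],[0,0,0,0,0,0,0.5],[0,0,0,0,0,0,1],[0,0,0,0,0,0,1],[0,0,0,0,0,0,1]]'; python3 -m creep '[[0,0,0,0,0,0,1],[0,0,0,0,0,0,1],[0,0,0,0,0,0,1],[0,0,0,0,0,0,1],[0,0,0,0,0,0,1]]'
```

```text
t: 25.45
tool_pos: [0.5538, -0.1154, 0.1167]
orientation: [0.712, 0.702, 0.0, 0.001]
ft_force: [0.9, 0.4, 0.9]
grip_width: 0.675
grip_force: 0.0
t: 25.95
tool_pos: [0.5532, -0.1152, 0.1158]
orientation: [0.712, 0.702, 0.0, 0.0]
ft_force: [0.6, 0.3, 0.5]
grip_width: 0.238
grip_force: 0.0
t: 26.45
tool_pos: [0.5532, -0.1152, 0.1156]
orientation: [0.712, 0.702, 0.0, 0.0]
ft_force: [0.7, 0.4, 0.2]
grip_width: 0.156
grip_force: 30.0
```

```bash
python3 -m creep '[[0,0,15,0,0,0,1],[0,0,45,0,0,0,1],[0,0,50,0,0,0,1],[0,0,50,0,0,0,1],[0,0,40,0,0,0,1]]'; python3 -m creep '[[0,10,15,0,0,0,1],[-5,40,0,0,0,0.05,1],[-5,45,0,0,0,0.05,1],[-5,45,0,0,0,0.05,1],[-5,45,0,0,0,0,1]]'; python3 -m creep '[[-5,45,0,0,0,0,1],[-5,35,0,0,0,0,1],[0,10,0,0,0,0,1],[0,0,-20,0,0,0,1],[0,0,-20,0,0,0,1]]'; python3 -m creep '[[0,0,-20,0,0,0,1],[0,0,-13,0,0,0,1],[0,0,0,0,0,0,1],[0,0,0,0,0,0,1],[0,0,0,0,0,0,1]]'
python3 - <<'E'
from h import *
s=grab_frame("scene");t=grab_frame("top")
k=cv2.INTER_CUBIC
out=np.zeros((600,800,3),np.uint8)
out[:400,:]=cv2.resize(s["image"][120:190,300:440,::-1],(800,400),interpolation=k)
out[400:,:500]=cv2.resize(t["image"][195:245,145:270,::-1],(500,200),interpolation=k)
cv2.imwrite("pics/c7.png",out)
q=read_state();print(q["tool_pos"],q["grip_width"],q["ft_force"])
P=q["tool_pos"]-[0,0,.0506];print(P,px(s,P),px(t,P))
E
```

```text
t: 26.95
tool_pos: [0.5532, -0.1152, 0.3192]
orientation: [0.712, 0.702, 0.0, 0.001]
ft_force: [0.5, 0.0, -0.7]
grip_width: 0.156
grip_force: 30.0
t: 27.45
tool_pos: [0.5318, 0.072, 0.329]
orientation: [0.658, 0.753, -0.001, -0.001]
ft_force: [-0.3, -0.5, -1.0]
grip_width: 0.157
grip_force: 30.0
t: 27.95
tool_pos: [0.523, 0.16, 0.2895]
orientation: [0.658, 0.753, -0.0, 0.0]
ft_force: [-0.8, -0.6, -0.7]
grip_width: 0.154
grip_force: 30.0
t: 28.45
tool_pos: [0.5238, 0.1597, 0.2588]
orientation: [0.658, 0.753, 0.001, 0.001]
ft_force: [0.1, -0.7, -0.1]
grip_width: 0.159
grip_force: 30.0
[0.52378205 0.1598508  0.25880639] 0.15719829539160804 [-0.33045838  0.52636329 -1.07532736]
[0.52378205 0.1598508  0.20820639] [358.65646196 157.43709003] [205.55144051 221.47406146]
```

View pics/c7.png

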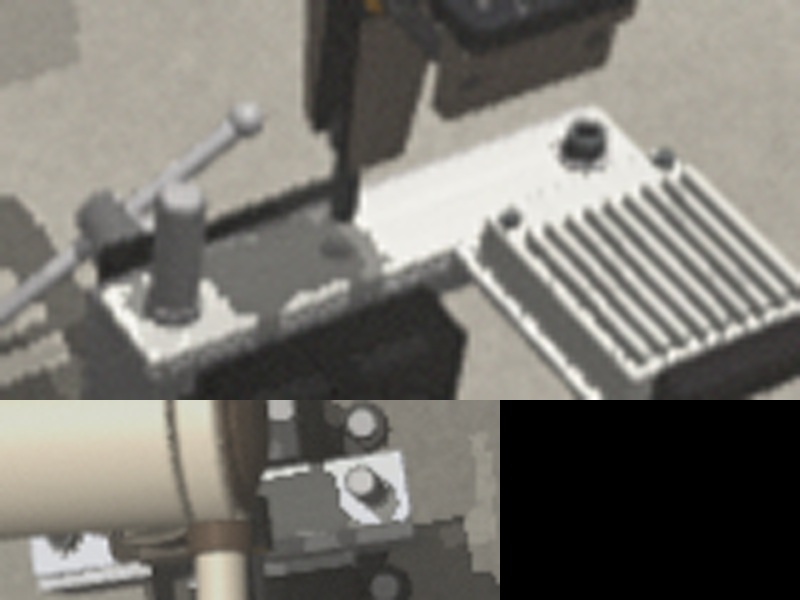

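Screw foot is at crop (344,215), scene (359.8,157.1); mid hole in shade at crop (337,246), scene (358.6,162.7). The drift is untouched.

```bash
python3 - <<'E'
from h import *
s=grab_frame("scene")
g=cv2.cvtColor(s["image"],cv2.COLOR_RGB2GRAY);print(g[150:168,350:370])
for c in((359.8,157.1),(359.6,157.4)):
    P=atz(s,*c,.2082);H=atz(s,358.6,162.7,.191);print(P.round(4),H.round(4),((H-P)*1000).round(1))
E
```

```text
[[174 174 177 175 172 175 174 150  90  55  52  55  67 135 157 175 175 174
  182 189]
 [173 175 176 172 138 135 115 100  67  55  56  52  70 160 175 181 180 194
  212 216]
 [172 139 136 116  89  81  63  58  53  54  55  48  75 179 190 198 215 227
  231 229]
 [115  86  82  66  56  58  60  60  53  54  51  53  96 211 220 227 230 233
  232 233]
 [ 59  58  58  56  59  59  61  62  54  54  56  52 111 231 231 233 234 233
  234 232]
 [ 57  57  58  62  79  86 103  92  61  53  54  52 115 234 235 233 234 234
  235 235]
 [ 60  64  80 102 109 122 131 113  64  51  50  58 142 234 238 235 236 238
  238 238]
 [ 78 103 109 120 134 141 138 108  63  51  48  76 186 238 238 237 237 237
  239 235]
 [ 99 114 113 116 126 141 126 106  78  63  64 108 227 242 239 238 237 237
  236 235]
 [109 110 111 110 114 123 115 112 107 124 129 137 196 238 237 237 235 235
  235 236]
 [115 112 110 111 112 112 112 114 116 129 143 147 153 184 197 235 235 236
  236 235]
 [111 112 112 113 113 113 111 105 113 113 126 138 144 145 158 232 237 237
  235 235]
 [114 115 115 114 116 112 103  99 100 101 102 122 142 147 146 191 237 236
  235 237]
 [115 116 115 115 113 114  95  93  85  89  94 104 122 144 146 161 235 236
  238 239]
 [113 114 116 112 117 113  98  82  82  81  87  98 115 144 147 147 187 197
  233 236]
 [115 113 114 112 113 113 110 105  97  97  98 108 115 127 144 146 147 159
  197 234]
 [113 114 113 114 113 112 113 113 108 110 113 116 114 118 144 146 153 214
  222 233]
 [113 111 111 112 113 111 110 113 111 112 113 111 113 133 145 142 149 200
  198 175]]
[0.5236 0.1625 0.2082] [0.5226 0.1622 0.191 ] [ -1.   -0.4 -17.2]
[0.5243 0.1618 0.2082] [0.5226 0.1622 0.191 ] [ -1.7   0.4 -17.2]
```

```bash
python3 -m creep '[[-0.8,0,-4,0,0,0,1],[0,0,-4,0,0,0,1],[0,0,-4,0,0,0,1],[0,0,-2,0,0,0,1],[0,0,0,0,0,0,1]]'; python3 -m creep '[[0,0,-1.5,0,0,0,1],[0,0,-1.5,0,0,0,1],[0,0,-1,0,0,0,1],[0,0,0,0,0,0,1],[0,0,0,0,0,0,1]]';python3 -m creep '[[0,0,-1,0,0,0,1],[0,0,-0.5,0,0,0,1],[0,0,0,0,0,0,1],[0,0,0,0,0,0,1],[0,0,0,0,0,0,1]]'
```

```text
t: 29.1
tool_pos: [0.522, 0.1598, 0.2429]
orientation: [0.658, 0.753, -0.0, -0.0]
ft_force: [0.3, 0.3, -0.4]
grip_width: 0.157
grip_force: 30.0
t: 29.6
tool_pos: [0.5224, 0.1599, 0.2396]
orientation: [0.658, 0.753, 0.0, 0.0]
ft_force: [-0.6, 0.2, 0.0]
grip_width: 0.16
grip_force: 30.0
t: 30.1
tool_pos: [0.5224, 0.1598, 0.2381]
orientation: [0.658, 0.753, -0.0, 0.0]
ft_force: [-0.3, -0.3, -0.0]
grip_width: 0.157
grip_force: 30.0
```

```bash
python3 -m creep '[[0,0,-1.5,0,0,0,1],[0,0,-1.5,0,0,0,1],[0,0,-1.5,0,0,0,1],[0,0,0,0,0,0,1],[0,0,0,0,0,0,1]]'; python3 -m creep '[[0,0,-1.5,0,0,0,1],[0,0,-1.5,0,0,0,1],[0,0,-1.5,0,0,0,1],[0,0,0,0,0,0,1],[0,0,0,0,0,0,1]]'
```

```text
t: 30.6
tool_pos: [0.5223, 0.1599, 0.2335]
orientation: [0.658, 0.753, -0.0, -0.0]
ft_force: [0.2, -0.6, -0.8]
grip_width: 0.154
grip_force: 30.0
t: 31.1
tool_pos: [0.5223, 0.1599, 0.229]
orientation: [0.658, 0.753, -0.0, -0.0]
ft_force: [-0.2, 0.9, -1.2]
grip_width: 0.159
grip_force: 30.0
```

```bash
python3 -m creep '[[0,0,-2,0,0,0,1],[0,0,-2,0,0,0,1],[0,0,-2,0,0,0,1],[0,0,-2,0,0,0,1],[0,0,0,0,0,0,1]]'; python3 -m creep '[[0,0,-2,0,0,0,1],[0,0,-2,0,0,0,1],[0,0,-2,0,0,0,1],[0,0,-2,0,0,0,1],[0,0,0,0,0,0,1]]'; python3 -m creep '[[0,0,-2,0,0,0,1],[0,0,-2,0,0,0,1],[0,0,-1,0,0,0,1],[0,0,0,0,0,0,1],[0,0,0,0,0,0,1]]'
```

```text
t: 31.6
tool_pos: [0.5222, 0.1599, 0.2207]
orientation: [0.658, 0.753, -0.0, -0.0]
ft_force: [0.3, 0.1, -0.2]
grip_width: 0.158
grip_force: 30.0
t: 32.1
tool_pos: [0.5225, 0.1599, 0.2128]
orientation: [0.658, 0.753, 0.0, 0.0]
ft_force: [0.5, -0.4, -0.8]
grip_width: 0.159
grip_force: 30.0
t: 32.6
tool_pos: [0.5226, 0.1599, 0.2081]
orientation: [0.658, 0.753, 0.0, 0.0]
ft_force: [2.1, 1.1, -1.4]
grip_width: 0.157
grip_force: 30.0
```

Down to contact, then release, lift and look.

```bash
python3 -m creep '[[0,0,-0.8,0,0,0,1],[0,0,-0.7,0,0,0,1],[0,0,0,0,0,0,1],[0,0,0,0,0,0,1],[0,0,0,0,0,0,1]]'; python3 -m creep '[[0,0,0.3,0,0,0,0.6],[0,0,0,0,0,0,0.2],[0,0,0,0,0,0,0],[0,0,0,0,0,0,-0.3],[0,0,0,0,0,0,-0.5]]'; python3 -m creep '[[0,0,10,0,0,0,-0.5],[0,0,30,0,0,0,-0.5],[0,0,40,0,0,0,-0.5],[-20,30,40,0,0,0,-0.5],[-40,40,0,0,0,0,-0.5]]'; python3 -m creep '[[-40,40,0,0,0,0,-0.5],[-40,40,0,0,0,0,-0.5],[-30,40,0,0,0,0,-0.5],[0,40,0,0,0,0,-0.5],[0,0,0,0,0,0,-0.5]]'
python3 - <<'E'
from h import *
s=grab_frame("scene");t=grab_frame("top")
k=cv2.INTER_CUBIC
out=np.zeros((600,800,3),np.uint8)
out[:300,:600]=cv2.resize(s["image"][120:195,300:450,::-1],(600,300),interpolation=k)
out[300:,:750]=cv2.resize(t["image"][195:245,145:270,::-1],(750,300),interpolation=k)
cv2.imwrite("pics/c8.png",out)
H=np.array([.5235,.1603])
for z in(.191,.201): print(px(s,[*H,z]),px(t,[*H,z]))
E
```

```text
t: 33.1
tool_pos: [0.5227, 0.1599, 0.2073]
orientation: [0.658, 0.753, 0.0, 0.0]
ft_force: [0.1, 1.1, 5.2]
grip_width: 0.156
grip_force: 30.0
t: 33.6
tool_pos: [0.5221, 0.1598, 0.2065]
orientation: [0.658, 0.753, -0.0, -0.0]
ft_force: [0.1, -0.5, -0.2]
grip_width: 0.526
grip_force: 0.0
t: 34.1
tool_pos: [0.4716, 0.2232, 0.3311]
orientation: [0.659, 0.752, 0.005, 0.004]
ft_force: [1.0, 0.8, 1.0]
grip_width: 0.752
grip_force: 0.0
t: 34.6
tool_pos: [0.3662, 0.3771, 0.3245]
orientation: [0.656, 0.755, 0.001, -0.0]
ft_force: [0.2, -0.3, -0.2]
grip_width: 0.749
grip_force: 0.0
[357.96273836 163.17525391] [206.62128041 222.24347041]
[358.4467182  159.77942801] [205.88875566 221.87124895]
```

View pics/c8.png

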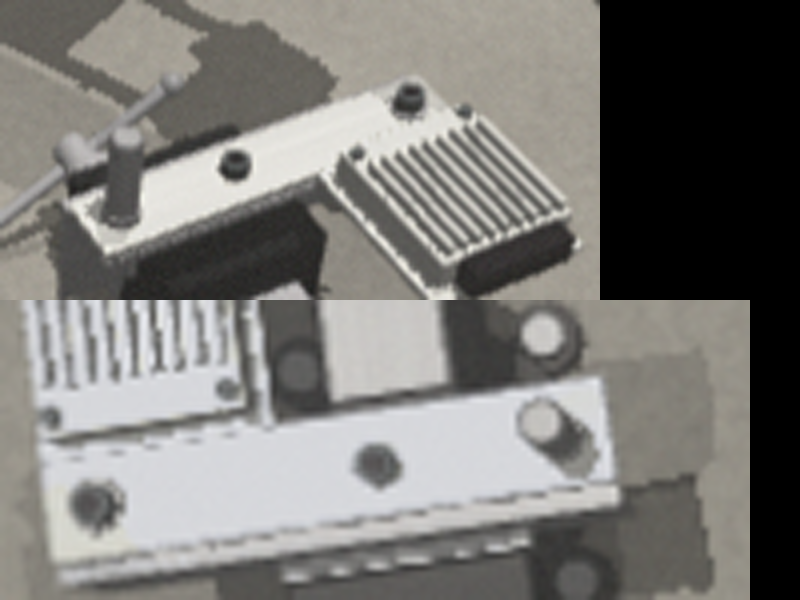

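The screw head sits flat on the plate (scene crop (235,163)), the drift is still upright on its collar at (122,215), and the gripper is clear. Handing in.

```bash
python3 -c "
from plant import workorder
print(workorder.finish_job())"
```

```text
the job is handed in; nothing more can be done
None
```

The drift stands with its shoulder on the plate and the holes in line, the cap screw is home in the middle hole, the other two punches were left alone, and the job was handed in at about 35 s; peak push on the drift was about 21 N.

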